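# Take the filter plate out for inspection

### The job

Pull the keeper pin out of the front ledge of the dust-filter housing and stand it upright, fully home, in the bore of the parking block. Then lift the housing's flap by its handle up past upright so that it stands open by itself, and draw out the filter plate (the one with the grip tab), leaving the plain blank plate in its slot. Finish while holding the filter plate still in the gripper, upright in front of the magnifier at the lens's height, over the middle of its black foot plate and with the broad face square to the lens; leave everything else on the bench where it is.

Things in the scene. Friction and masses are not known exactly. Their poses are not given: they have to be found in the camera images.
- housing: Fixed white box 130 (x) x 172 (y) mm, walls 104 mm high, 6 thick; grey ledge on its front, 28 mm deep, 80 wide, centre at x = -79, top z = 113 mm, whose bore holds the pin. Origin: centre of its underside; x points from ledge to hinge. Inside, two slots along x at y = -36 and +36 mm (floor z = 12, guides 21 mm wide overall, up to z = 46): one holds the filter plate, one the blank.
- flap (a joint): Hinge of the white flap covering the housing (128 x 172 x 8 mm, 0.2 kg): 0 shut, growing to 2.1 rad as its front edge rises, pi/2 upright. Friction hinge: it stays at any angle; about 3.5 N at the handle lifts it. The pin's flange overlaps its front edge until the pin is taken out.
- flap_handle (a point): Centre of the flap's grey handle: a round bar 18 mm thick, 34 mm long, parallel to the hinge, on a 14 mm square post, 32 mm above the flap's upper face. As seen from the hinge of the shut flap it lies 116 mm towards the ledge and 36 mm up. Pinched by its two end faces it can turn between the fingers.
- flap_hinge (a point): Middle of the hinge axis, which runs along the housing's y; in the housing's frame at x = 65, y = 0, z = 108.5 mm.
- pin_center (a point): Half-way up the steel keeper pin: 78 mm tall, about 0.09 kg, z up along it. Shaft 12 mm in diameter with tapered foot (lowest 38 mm), flange 42 mm in diameter, 5 thick, then a round knob 18 mm in diameter, 4 to 39 mm above this point. Starts upright in the ledge's bore. Fully home, the flange's underside (1 mm below this point) rests on the bore's rim.
- bore_mouth (a point): Centre of the mouth of the bore in the top of the parking block, z up. Fixed aluminium block 64 x 64 x 50 mm high; round vertical bore 15 mm wide, 42 mm deep, with a 3 mm chamfer.
- filter_center (a point): Half-way up the filter plate, 82 mm tall, about 0.12 kg: grey frame with wire mesh, 64 (x) x 8 (y, thickness) x 54 mm, and mid-top a grip tab 30 (x) x 8 (y) x 28 mm tall, from 13 to 41 mm above this point. Starts standing under the flap in one of the two slots, its x along the housing's x. Its broad faces look along its y.
- blank_center (a point): Middle of the plain grey blank plate, 64 x 8 x 54 mm, without a tab, standing in the other slot; it is to stay there.
- lens_focus (a point): Where the filter plate's centre is to be held: 200 mm above the bench, over the middle of the magnifier's black foot plate (140 x 150 x 8 mm). +y points at the lens along its axis, z up. The lens, in a white ring 122 mm across, 12 mm thick, on a post, is fixed 105 mm away along +y, its centre at the same height.
- cast_center (a point): Bystander, to be left alone: dental plaster cast, a pale block 62 x 64 x 26 mm with a row of teeth.
- spatula_grip (a point): Bystander, to be left alone: small spatula lying flat, 170 mm long; point on its handle.
- dish_center (a point): Bystander, to be left alone: white ceramic dish, 70 mm across, 30 mm high.
- jar_center (a point): Bystander, to be left alone: amber jar with a lid, 52 mm across, 70 mm high.
- brush_grip (a point): Bystander, to be left alone: small brush lying flat, 160 mm long; point on its handle.
- puck_center (a point): Bystander, to be left alone: white ceramic milling disc lying flat, 98 mm across, 16 mm thick.
Not all that is in view belongs to the job. What is shaped like the part that bears bore_mouth but turquoise or yellow is not meant.

How it is judged:
By the outcome, as a careful person would: the job done as asked, in the order asked, and still so for the second after the job is handed in, while the arm keeps its last pose, push and grip.
It also fails if it takes over 72 s, if anything falls off the work surface, if the arm or the gripper's body presses on something with over 40 N, if the wrist force passes 120 N, or if a joint passes its speed limit or range.

### The arm

A 7-joint arm with a two-finger parallel gripper is mounted at the origin on the work surface. World frame = base frame: x ahead of the robot, y to its left, z up, the work surface at z = 0. Lengths are in m, angles in rad, forces in N, time in s.
With the tool pointing down it reaches from about 0.425 to 0.825 m from the base axis. Payload 3.6 kg.
Tool frame: the origin (TCP) lies where the fingers leave the gripper's body, on its centre line; the fingertips stand 73 mm ahead of it and the grasp point (between the pads) lies 54 mm ahead of it; z points along the fingers, y is the line along which they close (so a half turn about z gives the same grasp; the last joint's range is limited). The gripper opens to 85 mm and grips with 20 to 120 N. Pads are 22 mm wide; open, the fingers measure 114 mm over their backs; the gripper's body (76 mm by 85 mm) begins 54 mm behind the grasp point. The pads swing forward as they close: fully open they stand 13 mm farther back than shut.
Start: joints at [-1.353, 0.615, -0.013, 1.423, 0.008, 1.103, -0.04], TCP at [0.157, 0.631, 0.304] pointing down, gripper open.
Joint ranges: [-3.12, 3.12], [-0.3, 2.06], [-1.34, 1.32], [0.26, 2.42], [-1.36, 4.5], [0.01, 1.98], [-2.84, 2.84]. Speed limits (rad/s): [2.79, 2.79, 3.14, 3.14, 3.14, 3.14, 3.14].

### API

Orientations are given as a unit quaternion [x, y, z, w].
In Python, from station import arm, snapshot, camera_info, ticket gives the robot as it stands. Calls block until the motion is done:
- arm.movep(position, orientation): joint-space move of the TCP to a pose.
- arm.line_to(position, velocity=0.15, ori=None): straight line of the TCP; ori=None keeps the orientation; velocity is the mean speed in m/s.
- arm.move_j(angles): joint-space move.
- arm.move_gripper(opening, effort=None): opening from 0.0 (shut) to 1.0 (fully open); effort is the grip in N (None keeps the last); returns when the fingers have stopped.
- arm.pause(seconds).
- arm.ik(position, orientation): joint angles nearest the present ones, or None.
- snapshot(name): name is "scene" or "top"; returns the picture (384x512x3 uint8, blue, green, red); there is no depth.
- camera_info(name): a dict with "fx", "fy", "cx", "cy" (pixels), "R" (3x3) and "t" (3): a world point X has camera coordinates R X + t. Camera axes: x right, y down, z forward; pixel columns grow to the right and rows downward; lengths in m; the calibration is good to about 2 mm. A picture is of the moment at which its call begins. camera_info takes no time and is no camera call.
A pose or a line that the arm cannot do raises arm.MotionError and nothing moves.
- ticket.finish_job(): hands the job in; it is judged then, once.
Readings, each from a call of its own:
- arm.read_time(): time.
- arm.read_joint_positions(): joint angles.
- arm.read_dq(): joint speeds.
- arm.read_effort(): joint torques, N m.
- arm.read_tool_pos(): TCP position.
- arm.read_eef_rot(): TCP orientation.
- arm.read_ft_force(): force on the tool from outside, world axes, zero at the start.
- arm.read_wrist_torque(): the same for the moment, N m.
- arm.read_opening(): opening from 0.0 (shut) to 1.0 (fully open).
- arm.read_finger_force(): force on a finger pad.
Only numpy, scipy, OpenCV 4.12 (cv2) and the standard library are available. Lean on these libraries where they do the work, as an engineer would, in place of code of your own. Each camera call takes 0.05 s, during which the arm holds its last target. There are 200 camera calls.

## Working session

There is one attempt and no reset: what is moved stays moved. The work goes in short steps, each a Python script; the robot and the scene stay as the last script left them, time stands still between calls to the robot, and variables do not carry over. Pictures are saved under pics/ and viewed, at most 10 in all, crops included, and the job is handed in when it is done.

```bash
mkdir -p pics; ls; python3 - <<'E'
from station import *
import cv2,numpy as np
for n in("scene","top"):
    im=snapshot(n); cv2.imwrite(f"pics/{n}0.png",cv2.resize(im,(800,600),interpolation=cv2.INTER_CUBIC))
    cv2.imwrite(f"pics/raw_{n}0.png",im)
    c=camera_info(n); print(n,{k:np.round(v,4).tolist() for k,v in c.items()})
print(arm.read_eef_rot(),arm.read_opening(),arm.read_time())
E
```

```text
pics
scene {'fx': 431.0021, 'fy': 431.0021, 'cx': 261.5231, 'cy': 191.4284, 'R': [[-0.5585, 0.8295, 0.0051], [0.6551, 0.4448, -0.6107], [-0.5089, -0.3377, -0.7918]], 't': [0.348, -0.2555, 1.5796]}
top {'fx': 451.7751, 'fy': 451.7751, 'cx': 252.8902, 'cy': 194.8675, 'R': [[-0.0096, -0.9999, -0.0061], [-0.994, 0.0102, -0.1089], [0.1089, 0.005, -0.994]], 't': [-0.0374, 0.5721, 1.2689]}
[ 1.21532839e-01  9.92586747e-01 -1.14137002e-03 -1.24414379e-04] 0.998144552233611 0.1
```

View pics/scene0.png

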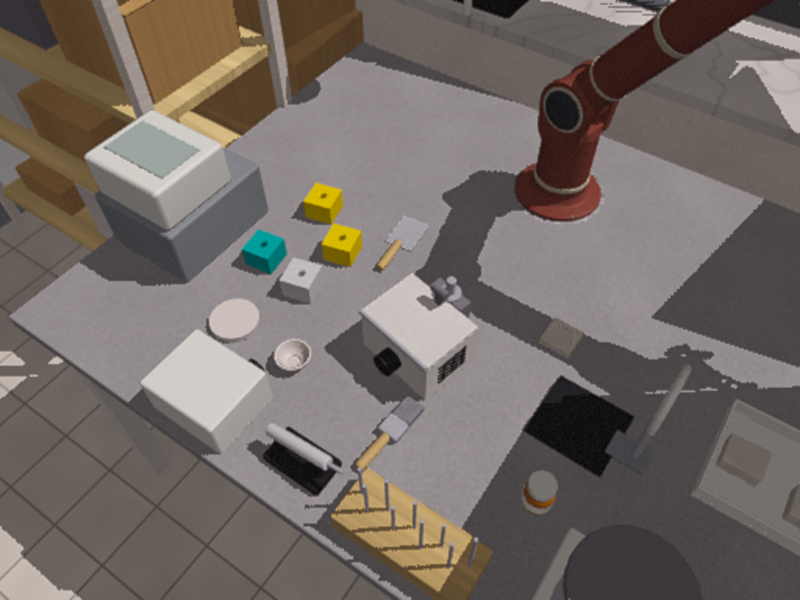

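View pics/top0.png

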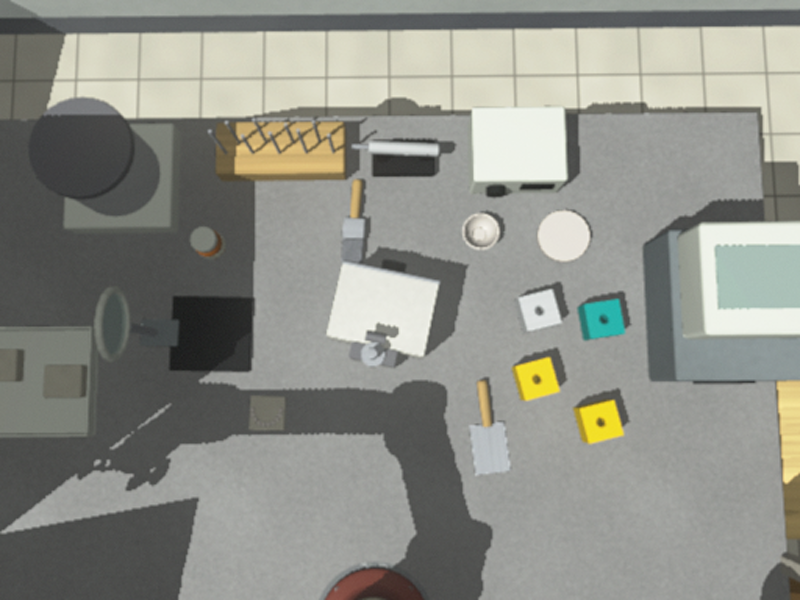

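The scene view shows the housing at about (420,335), the pin at (450,290), the white parking block at (300,280) and the foot plate at (580,425). In the top view the flap corners are (342,263), (439,280), (424,356) and (327,336), the pin is at (374,350), the block bore at (540,311), the foot plate at (212,333) and the lens ring at (113,324). I'll zoom in for precise pixels.

```bash
cat > h.py <<'E'
from station import arm,snapshot,camera_info,ticket
import numpy as np,cv2
C={n:camera_info(n) for n in("scene","top")}
def unproj(n,uv,z):
    c=C[n];R=np.array(c["R"]);t=np.array(c["t"])
    d=R.T@np.array([(uv[0]-c["cx"])/c["fx"],(uv[1]-c["cy"])/c["fy"],1]);o=-R.T@t
    return o+d*(z-o[2])/d[2]
def proj(n,X):
    c=C[n];p=np.array(c["R"])@np.asarray(X,float)+np.array(c["t"])
    return np.array([c["fx"]*p[0]/p[2]+c["cx"],c["fy"]*p[1]/p[2]+c["cy"]])
E
python3 - <<'E'
from h import *
T=cv2.imread("pics/raw_top0.png");S=cv2.imread("pics/raw_scene0.png")
def crop(im,x,y,w,h,k): return cv2.resize(im[y:y+h,x:x+w],None,fx=k,fy=k,interpolation=cv2.INTER_CUBIC)
a=crop(T,200,160,100,75,4);b=crop(S,220,165,100,75,4);c=crop(T,320,175,100,75,4);d=crop(T,60,175,110,75,4)[:,:400]
cv2.imwrite("pics/crop0.png",np.vstack([np.hstack([a,b]),np.hstack([c,d])]))
# flap polygon
def poly(m,seed):
    n,l=cv2.connectedComponents(m.astype(np.uint8)); k=l[seed[1],seed[0]]
    cs,_=cv2.findContours((l==k).astype(np.uint8),0,2);c=max(cs,key=cv2.contourArea)
    h=cv2.convexHull(c);r=cv2.approxPolyDP(h,4,True)[:,0];M=cv2.moments(h)
    return r,(M['m10']/M['m00'],M['m01']/M['m00']),cv2.minAreaRect(h)
g=T.min(2)
for nm,m,s,z in(("flap",g>170,(245,190),.1125),("block",g>140,(338,190),.05),("foot",T.max(2)<22,(140,215),.008)):
    r,ct,mr=poly(m,s);print(nm,ct,mr,unproj("top",ct,z).round(4))
    for p in r: print(p,unproj("top",p,z).round(4))
E
```

```text
flap (243.65369446424327, 200.6600142551675) ((243.0451202392578, 203.53582763671875), (64.2752685546875, 61.39112091064453), 11.888657569885254) [ 0.5474 -0.0185  0.1125]
[219 168] [0.6371 0.0478 0.1125]
[280 181] [ 0.5998 -0.1172  0.1125]
[270 227] [ 0.4759 -0.0885  0.1125]
[234 233] [0.4608 0.0079 0.1125]
[208 214] [0.5123 0.0775 0.1125]
block (308.115600291021, 177.57320081052967) ((270.5, 200.0), (366.0, 481.0), 90.0) [ 0.6175 -0.2008  0.05  ]
[485 383] [ 0.0515 -0.6658  0.05  ]
[307 383] [ 0.0553 -0.1849  0.05  ]
[128 243] [0.4373 0.3087 0.05  ]
[30 69] [0.9479 0.6071 0.05  ]
[41 23] [1.0892 0.5806 0.05  ]
[511  17] [ 1.09   -0.8104  0.05  ]
[502 352] [ 0.1323 -0.7173  0.05  ]
foot (255.5, 191.5) ((255.5, 191.5), (383.0, 511.0), 90.0) [ 0.5841 -0.0508  0.008 ]
[511   0] [ 1.1665 -0.8394  0.008 ]
[511 383] [ 0.0384 -0.7585  0.008 ]
[  0 383] [0.0497 0.6728 0.008 ]
[0 0] [1.1871 0.7314 0.008 ]
```

View pics/crop0.png

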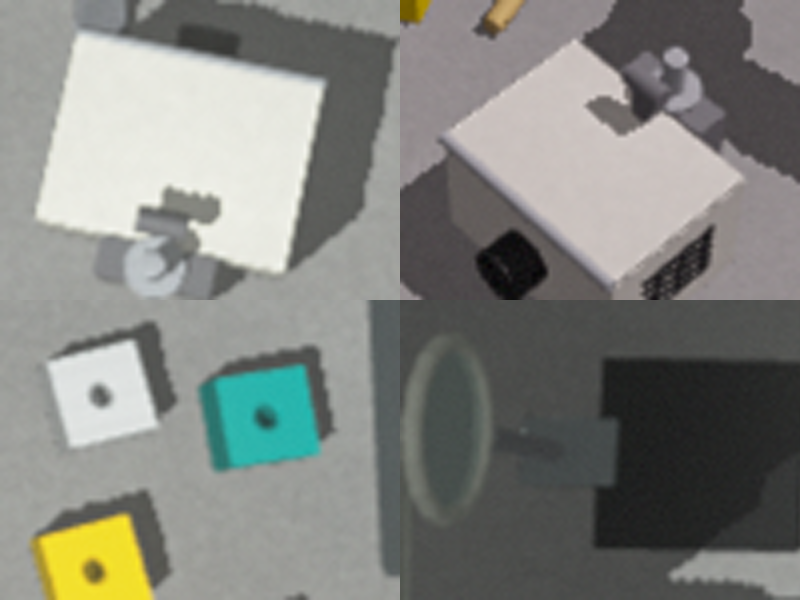

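```bash
python3 - <<'E'
from h import *
from scipy.optimize import least_squares
cr={"top":{(65,86):(219.2,168.2),(65,-86):(281.2,180),(-63,-86):(270.7,228),(-63,86):(209.2,214.2)},
"scene":{(65,86):(273,236.7),(65,-86):(231.2,199.2),(-63,-86):(264.2,175),(-63,86):(305.7,210)}}
def H(p,X): c,s=np.cos(p[2]),np.sin(p[2]);return np.array([p[0]+c*X[0]-s*X[1],p[1]+s*X[0]+c*X[1],X[2]])
for use in(("top","scene"),("top",),("scene",)):
    f=lambda p:np.concatenate([proj(n,H(p,(k[0]/1e3,k[1]/1e3,.1125)))-v for n in use for k,v in cr[n].items()])
    r=least_squares(f,[.55,0,-.2]);print(use,r.x.round(4),abs(r.fun).max().round(2))
    p=r.x
f=lambda p:np.concatenate([proj(n,H(p,(k[0]/1e3,k[1]/1e3,.1125)))-v for n in cr for k,v in cr[n].items()])
p=least_squares(f,[.55,0,-.2]).x
X=H(p,(-.079,0,.153));print("pin pred",X,proj("top",X),proj("scene",X))
X=H(p,(-.051,0,.1445));print("handle pred",X,proj("top",X),proj("scene",X))
print("pin top seen",unproj("top",(237.5,225.5),.153),unproj("scene",(289.3,178.5),.15))
# bore
for n,uv in(("top",(345.2,198.7)),("scene",(193.5,174.3))):
    im=cv2.imread(f"pics/raw_{n}0.png").min(2).astype(float);u,v=map(round,uv)
    w=im[v-4:v+5,u-5:u+6];W=np.clip(np.median(w)-20-w,0,None);yy,xx=np.mgrid[v-4:v+5,u-5:u+6]
    q=((W*xx).sum()/W.sum(),(W*yy).sum()/W.sum());print("bore",n,q,unproj(n,q,.05).round(4))
bt=[(320+a/4,175+(b-300)/4) for a,b in((45,362),(137,340),(160,422),(70,447))]
P=np.array([unproj("top",q,.05) for q in bt]);print("block",P.round(4).tolist(),P.mean(0).round(4))
F=np.array([unproj("top",q,.008) for q in((111.2,189.5),(161.9,190.1),(160.6,237.4),(108.7,236.7))]);print("foot",F.round(4).tolist(),F.mean(0))
print("lens",unproj("top",(72,207.5),.2))
# foot in scene
F=np.array([unproj("scene",(a*.64,b*.64),.008) for a,b in((566,376),(633,415),(601,474),(526,426))]);print(F.round(4).tolist(),F.mean(0))
E
```

```text
('top', 'scene') [ 0.5577 -0.0207 -0.2228] 1.69
('top',) [ 0.555  -0.0221 -0.2179] 0.95
('scene',) [ 0.562  -0.0183 -0.2282] 0.49
pin pred [ 0.48064731 -0.00325766  0.153     ] [237.52958738 224.87411507] [289.07093458 178.81671969]
handle pred [ 0.50795548 -0.00944344  0.1445    ] [239.96403749 214.52660149] [281.91016997 186.00568835]
pin top seen [ 0.47903069 -0.00317149  0.153     ] [ 0.47711095 -0.00448504  0.15      ]
bore top (np.float64(344.65895953757223), np.float64(198.56805044666316)) [ 0.5564 -0.3028  0.05  ]
bore scene (np.float64(192.8257142857143), np.float64(174.63285714285715)) [ 0.5614 -0.3025  0.05  ]
block [[0.5798, -0.2655, 0.05], [0.5948, -0.3312, 0.05], [0.5363, -0.3454, 0.05], [0.5193, -0.2814, 0.05]] [ 0.5576 -0.3059  0.05  ]
foot [[0.5944, 0.3732, 0.008], [0.5911, 0.224, 0.008], [0.4528, 0.2261, 0.008], [0.4563, 0.3771, 0.008]] [0.52364554 0.30006458 0.008     ]
lens [0.52609481 0.40852    0.2       ]
[[0.4536, 0.2411, 0.008], [0.46, 0.3769, 0.008], [0.5959, 0.3753, 0.008], [0.5875, 0.2275, 0.008]] [0.52424048 0.30519935 0.008     ]
```

Both cameras agree: housing at about (0.558, -0.021), yaw -0.223; pin at (0.480, -0.003); bore at (0.559, -0.303); lens focus at (0.5245, 0.302). Next I grasp the pin.

```bash
cat >> h.py <<'E'
HP=np.array([.558,-.021,-.224])
def down(yaw):  # tool z down, tool y along world direction (-sin yaw, cos yaw)
    f=(np.pi+yaw)/2
    return [np.cos(f),np.sin(f),0,0]
def H(X):
    c,s=np.cos(HP[2]),np.sin(HP[2]);return np.array([HP[0]+c*X[0]-s*X[1],HP[1]+s*X[0]+c*X[1],X[2]])
def stat(s=""): print(s,"t",round(arm.read_time(),2),"p",np.round(arm.read_tool_pos(),4),"F",np.round(arm.read_ft_force(),1),"op",round(arm.read_opening(),3),"ff",np.round(arm.read_finger_force(),1))
E
python3 - <<'E'
from h import *
q=down(HP[2]);p=np.array([.480,-.003])
print(q,arm.ik([*p,.196],q))
arm.movep([*p,.28],q);arm.move_gripper(.6);stat()
arm.line_to([*p,.196],.12);stat("low")
arm.move_gripper(0,50);stat("grip")
arm.line_to([*p,.325],.15);stat("up")
for n in("scene","top"): cv2.imwrite(f"pics/raw_{n}1.png",snapshot(n))
a=cv2.resize(cv2.imread("pics/raw_scene1.png")[100:250,200:340],(560,600),interpolation=2);cv2.imwrite("pics/p1.png",a)
E
```

```text
[np.float64(0.11176599215128534), np.float64(0.9937345535898603), 0, 0] [-0.1088839   0.51129777  0.10014679  2.03106048 -0.08635514  0.6031179
  1.39649781]
 t 3.06 p [ 0.48   -0.0029  0.2799] F [-0.1 -0.1  0.4] op 0.599 ff 0.0
low t 3.91 p [ 0.4805 -0.0031  0.1965] F [ 1.1 -0.7  0.6] op 0.6 ff 0.0
grip t 4.32 p [ 0.4804 -0.003   0.1968] F [-0.6  0.3  5.7] op 0.196 ff 48.7
up t 5.33 p [ 0.4794 -0.0029  0.324 ] F [ 0.3 -1.  -1.8] op 0.191 ff 48.8
```

View pics/p1.png

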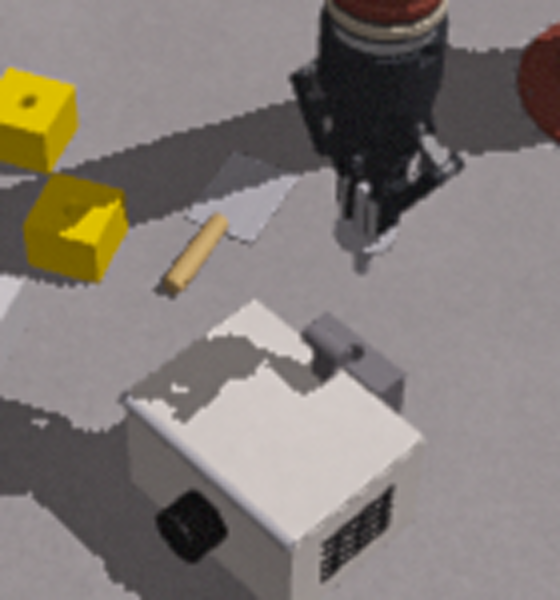

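The pin hangs upright below the fingers (pic ~(362,245)) and the empty ledge bore is visible at (352,350). The bore's true position is known from the grasp, so I use it to calibrate the camera bias, then insert.

```bash
python3 - <<'E'
from h import *
im=cv2.imread("pics/raw_scene1.png").min(2).astype(float)
def cen(im,u,v,r):
    w=im[v-r:v+r+1,u-r:u+r+1];W=np.clip(np.median(w)-15-w,0,None);yy,xx=np.mgrid[v-r:v+r+1,u-r:u+r+1];return (W*xx).sum()/W.sum(),(W*yy).sum()/W.sum()
q=cen(im,288,187,2);l=unproj("scene",q,.113);print(q,l, unproj("scene",(287.6,187.1),.113))
p=np.array([.559,-.303]);o=down(HP[2])
arm.line_to([*p,.325],.3);stat()
arm.line_to([*p,.190],.15);arm.pause(.2);stat("over")
for n in("scene","top"): cv2.imwrite(f"pics/raw_{n}2.png",snapshot(n))
a=cv2.resize(cv2.imread("pics/raw_scene2.png")[120:220,140:240],(600,600),interpolation=2);cv2.imwrite("pics/p2.png",a)
E
```

```text
(np.float64(288.70588235294116), np.float64(187.55882352941177)) [ 0.47991212 -0.00233318  0.113     ] [ 0.48027381 -0.00587222  0.113     ]
 t 6.61 p [ 0.5592 -0.3012  0.3246] F [ 0.1  0.6 -2.1] op 0.197 ff 48.8
over t 7.86 p [ 0.5594 -0.3033  0.191 ] F [ 0.3 -0.1 -1.1] op 0.195 ff 48.8
```

View pics/p2.png

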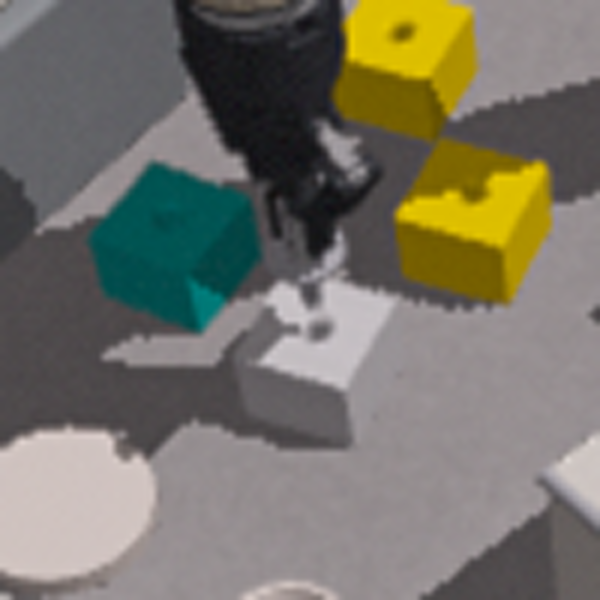

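The pin foot at (312,300) hangs just above the white block's bore at (320,328), and both are consistent with the target. Next I lower it while watching the force.

```bash
python3 - <<'E'
from h import *
print(proj("scene",[.5594,-.3033,.069]),proj("scene",[.560,-.3028,.05]))
p=[.560,-.3028]
for z in(.170,.162,.155,.147,.140,.1355):
    arm.line_to([*p,z],.08);F=arm.read_ft_force();stat()
    if F[2]>14 or np.hypot(F[0],F[1])>15: print("stop");break
E
```

```text
[192.30368564 170.20193783] [193.04113421 174.30991641]
 t 8.36 p [ 0.5596 -0.3027  0.169 ] F [-0.5 -0.1 -1. ] op 0.193 ff 49.1
 t 8.61 p [ 0.5598 -0.3031  0.1615] F [ 0.1 -0.6 -2.7] op 0.191 ff 49.2
 t 8.86 p [ 0.5598 -0.3031  0.1545] F [ 0.7 -1.4 -1.2] op 0.195 ff 49.2
 t 9.11 p [ 0.5598 -0.3031  0.1464] F [-0.4 -2.5 -1.5] op 0.193 ff 49.2
 t 9.36 p [ 0.5598 -0.3031  0.1395] F [-0.5 -2.4 -2.7] op 0.192 ff 49.2
 t 9.61 p [ 0.56   -0.303   0.1352] F [ 0.9 -3.1 -2.1] op 0.19 ff 49.0
```

```bash
python3 - <<'E'
from h import *
p=[.560,-.3028]
arm.line_to([*p,.1325],.06);stat("home")
arm.move_gripper(.6);arm.pause(.1);stat("rel")
arm.line_to([*p,.30],.2)
h=H([-.051,0,.1445]);arm.move_gripper(.75)
arm.line_to([h[0],h[1],.29],.3)
for n in("scene","top"): cv2.imwrite(f"pics/raw_{n}3.png",snapshot(n))
arm.line_to([h[0],h[1],.1985],.12);stat("at handle")
arm.move_gripper(0,40);stat("pinch")
im=cv2.imread("pics/raw_scene3.png");im4=snapshot("scene")
cv2.imwrite("pics/p3.png",np.hstack([cv2.resize(im[140:210,160:230],(400,400),interpolation=2),cv2.resize(im4[120:250,210:340],(400,400),interpolation=2)]))
E
```

```text
home t 9.86 p [ 0.5602 -0.3031  0.1339] F [-1.1 -0.6  4.8] op 0.191 ff 49.9
rel t 10.38 p [ 0.5599 -0.3026  0.1323] F [-0.  -0.1 -0.7] op 0.598 ff 0.0
at handle t 13.81 p [ 0.5088 -0.0099  0.199 ] F [0.6 0.  0.5] op 0.75 ff 0.0
pinch t 14.18 p [ 0.5084 -0.0102  0.1992] F [-1.2 -1.   3. ] op 0.388 ff 43.8
```

View pics/p3.png

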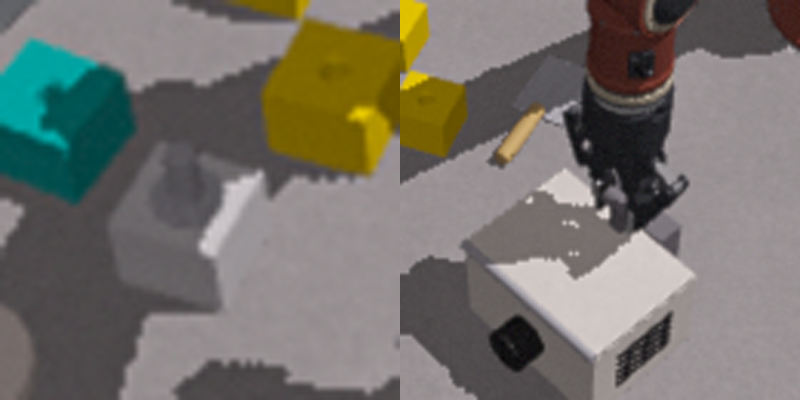

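The pin sits home in the white block, flange on the rim at (183,190), and the handle is pinched (opening 33 mm). Next I swing the flap along its arc.

```bash
python3 - <<'E'
from h import *
def hp(t): return H([.065-.116*np.cos(t)+.036*np.sin(t),0,.1085+.116*np.sin(t)+.036*np.cos(t)+.054])
for t in np.linspace(0,1.87,14)[1:]:
    try: arm.line_to(hp(t),.10)
    except arm.MotionError as e: print(t,e);break
    F=arm.read_ft_force();print(round(t,2),np.round(F,1),round(arm.read_opening(),3))
    if np.linalg.norm(F)>40: print("stop");break
stat()
im=snapshot("scene");cv2.imwrite("pics/p4.png",cv2.resize(im[80:260,180:360],(600,600),interpolation=2))
E
```

```text
0.14 [ 0.6 -0.9 -0.7] 0.389
0.29 [-0.3 -2.  -0.6] 0.388
0.43 [-2.  -3.3 -0.9] 0.388
0.58 [-3.7 -2.7 -0. ] 0.393
0.72 [-3.6 -2.   0.7] 0.388
0.86 [-2.3 -2.8  1. ] 0.386
1.01 [-2.1 -3.6 -1.1] 0.389
1.15 [-1.8 -3.7 -1.5] 0.387
1.29 [-0.7 -2.1 -0.8] 0.389
1.44 [-2.2 -3.1  0.9] 0.387
1.58 [ 0.5 -2.6  2.2] 0.389
1.73 [ 0.7 -1.9  3.6] 0.383
1.87 [ 2.2 -3.3  3.7] 0.39
 t 18.46 p [ 0.6896 -0.0507  0.2636] F [ 2.2 -3.3  3.7] op 0.39 ff 40.1
```

View pics/p4.png

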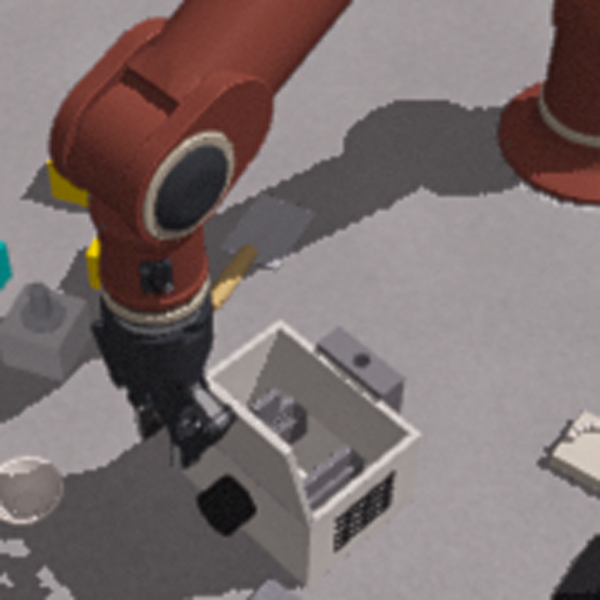

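The flap stands open past upright, and the slot plates are visible at (275,410) on the -y side and (335,470) on the +y side. I release and look inside.

```bash
python3 - <<'E'
from h import *
arm.move_gripper(.7);p=np.array(arm.read_tool_pos());stat("rel")
arm.line_to([p[0],p[1],.38],.25)
arm.movep([.47,.18,.36],down(HP[2]));stat()
for n in("scene","top"): cv2.imwrite(f"pics/raw_{n}5.png",snapshot(n))
T=cv2.imread("pics/raw_top5.png");S=cv2.imread("pics/raw_scene5.png")
cv2.imwrite("pics/p5.png",np.hstack([cv2.resize(T[160:235,200:300],(400,300),interpolation=2),cv2.resize(S[155:230,225:325],(400,300),interpolation=2)]))
for n,o in(("top",(200,160)),("scene",(225,155))):
  for y in(-.036,.036):
    print(n,y,[((proj(n,H([x,y,z]))-o+.5)*4).round(0).tolist() for x,z in((0,.094),(.015,.094),(-.015,.094),(-.032,.066),(.032,.066))])
E
```

```text
rel t 18.88 p [ 0.6878 -0.0496  0.262 ] F [ 0.4 -0.5 -0.4] op 0.702 ff 0.0
 t 20.71 p [0.4711 0.179  0.3599] F [ 1.  -0.2 -0.4] op 0.698 ff 0.0
top -0.036 [[232.0, 163.0], [237.0, 142.0], [228.0, 184.0], [222.0, 211.0], [242.0, 122.0]]
top 0.036 [[129.0, 141.0], [134.0, 119.0], [125.0, 162.0], [122.0, 190.0], [141.0, 101.0]]
scene -0.036 [[141.0, 179.0], [126.0, 190.0], [156.0, 167.0], [172.0, 178.0], [109.0, 226.0]]
scene 0.036 [[211.0, 239.0], [195.0, 251.0], [226.0, 227.0], [241.0, 236.0], [177.0, 287.0]]
```

View pics/p5.png

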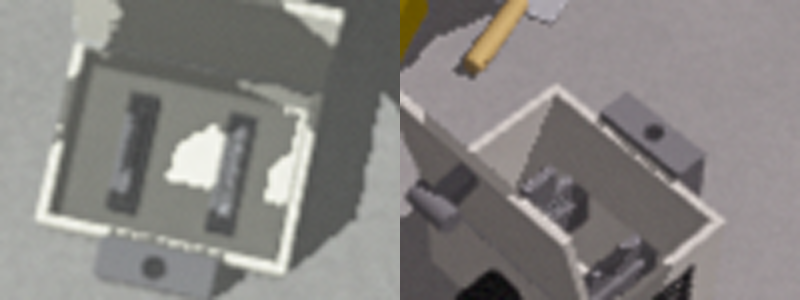

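```bash
python3 - <<'E'
from h import *
T=cv2.imread("pics/raw_top5.png");S=cv2.imread("pics/raw_scene5.png")
g=lambda a:cv2.convertScaleAbs(a,alpha=1.6,beta=-40)
a=cv2.resize(g(T[178:223,218:273]),None,fx=7,fy=7,interpolation=2);b=cv2.resize(g(S[190:233,250:309]),None,fx=7,fy=7,interpolation=2)
h=max(a.shape[0],b.shape[0]);pad=lambda m:cv2.copyMakeBorder(m,0,h-m.shape[0],0,0,0)
cv2.imwrite("pics/p6.png",np.hstack([pad(a),pad(b)]));print(a.shape,b.shape)
for n,o in(("top",(218,178)),("scene",(250,190))):
  for y in(-.036,.036):
    print(n,y,[((proj(n,H([x,y,z]))-o+.5)*7).round(0).tolist() for x,z in((.015,.094),(-.015,.094),(-.032,.066),(.032,.066))])
E
```

```text
(315, 385, 3) (301, 413, 3)
top -0.036 [[289.0, 122.0], [272.0, 196.0], [263.0, 244.0], [297.0, 88.0]]
top 0.036 [[109.0, 83.0], [92.0, 157.0], [87.0, 206.0], [122.0, 50.0]]
scene -0.036 [[45.0, 88.0], [98.0, 48.0], [127.0, 66.0], [15.0, 150.0]]
scene 0.036 [[167.0, 194.0], [220.0, 152.0], [247.0, 168.0], [135.0, 257.0]]
```

View pics/p6.png

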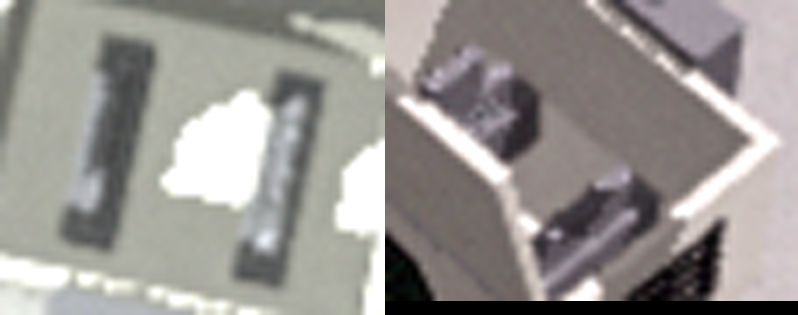

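The left scene panel shows a tab with mesh beneath it in the -y slot. Its top edge runs (430,90)–(473,52), matching the predicted tab, so the filter is on the -y side and the +y slot holds the plain blank. Next I draw out the filter.

```bash
python3 - <<'E'
from h import *
p=H([.002,-.036,0])[:2];o=down(HP[2])
arm.line_to([*p,.36],.3,ori=o);arm.move_gripper(.41)
arm.line_to([*p,.20],.25);arm.line_to([*p,.135],.1);stat("low")
arm.move_gripper(0,60);arm.pause(.1);stat("grip");zg=arm.read_tool_pos()[2]
arm.line_to([*p,.20],.08);stat("up1");arm.line_to([*p,.36],.2);stat("up")
np.savetxt("zg.txt",[zg])
for n in("scene","top"): cv2.imwrite(f"pics/raw_{n}7.png",snapshot(n))
L=np.array([.5245,.302])
arm.line_to([L[0],L[1],.36],.25,ori=down(-.022));stat("over")
arm.line_to([L[0],L[1],.2+zg-.053],.12);arm.pause(.3);stat("hold")
print(arm.read_eef_rot(),down(-.022),zg)
S=snapshot("scene");T=snapshot("top");cv2.imwrite("pics/raw_scene8.png",S);cv2.imwrite("pics/raw_top8.png",T)
a=cv2.resize(S[180:330,225:425],(800,600),interpolation=2);b=cv2.resize(T[140:250,50:270],(800,400),interpolation=2)
v=np.vstack([a,b]);cv2.imwrite("pics/p7.png",cv2.resize(v,(480,600),interpolation=cv2.INTER_AREA))
f=lambda n,X,o,k,dy:((proj(n,X)-o+.5)*k+[0,dy])*.6
c,s=np.cos(-.022),np.sin(-.022)
for x,z in((-.032,-.041),(.032,-.041),(-.032,.013),(.032,.013)): print(f("scene",[L[0]+c*x,L[1]+s*x,.2+z],(225,180),4,0).round(0))
E
```

```text
low t 23.74 p [ 0.5525 -0.0567  0.1356] F [-0.4 -0.6  0.3] op 0.406 ff 0.0
grip t 24.2 p [ 0.5526 -0.0567  0.1359] F [-0.7 -1.4  5.2] op 0.084 ff 59.3
up1 t 25.17 p [ 0.5515 -0.0564  0.1995] F [ 0.3  0.6 -2.1] op 0.082 ff 58.4
up t 26.12 p [ 0.5512 -0.0563  0.3585] F [ 0.5 -0.7 -2.4] op 0.083 ff 58.4
over t 27.81 p [0.5252 0.2998 0.3602] F [ 0.2 -1.3 -1.8] op 0.082 ff 58.4
hold t 28.9 p [0.5247 0.3021 0.2835] F [ 0.3 -0.7 -1.5] op 0.084 ff 58.4
[1.09552106e-02 9.99939811e-01 3.19074962e-04 5.05246523e-04] [np.float64(0.010999778168008715), np.float64(0.9999395006100392), 0, 0] 0.13585448201651384
[394. 127.]
[368. 170.]
[407.  99.]
[379. 143.]
```

View pics/p7.png

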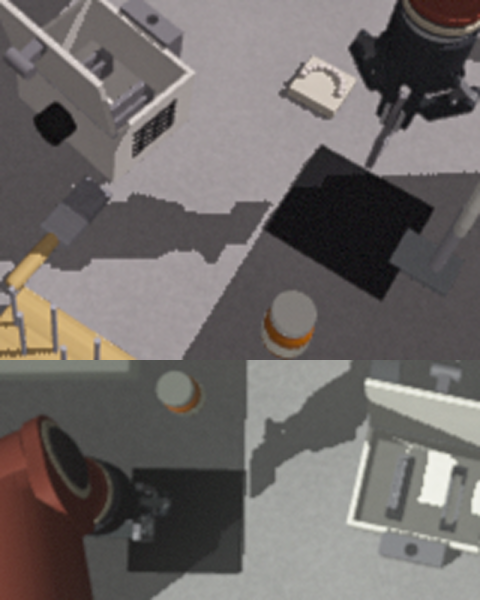

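The plate hangs edge-on over the foot plate, seen along (368,165)–(408,95), matching the prediction. The flap is still standing and the blank is in its slot. One quick numeric refinement of the foot plate's pose before handing in.

```bash
python3 - <<'E'
from h import *
for n,seed in(("top",(130,215)),("scene",(365,270))):
  im=cv2.imread(f"pics/raw_{n}0.png").max(2)
  for th in(36,42,48,54):
    m=(im<th).astype(np.uint8);m=cv2.morphologyEx(m,cv2.MORPH_OPEN,np.ones((9,9)))
    k,l=cv2.connectedComponents(m);
    if not l[seed[1],seed[0]]: print(n,th,"none",im[seed[1],seed[0]]);continue
    c,_=cv2.findContours((l==l[seed[1],seed[0]]).astype(np.uint8),0,1)
    P=np.array([unproj(n,q,.008)[:2] for q in max(c,key=len)[:,0]],np.float32)
    print(n,th,cv2.minAreaRect(P))
E
```

```text
top 36 none 32
top 42 ((0.5250083208084106, 0.31584063172340393), (0.12165073305368423, 0.13462340831756592), 89.40560150146484)
top 48 ((0.5248889923095703, 0.30433422327041626), (0.1452845185995102, 0.13462340831756592), 89.40560150146484)
top 54 ((0.5248738527297974, 0.3028721213340759), (0.14820891618728638, 0.13462340831756592), 89.40560150146484)
scene 36 ((0.529677152633667, 0.3021073639392853), (0.14690986275672913, 0.13973769545555115), 88.81481170654297)
scene 42 ((0.5294979214668274, 0.30252620577812195), (0.14871662855148315, 0.14146928489208221), 88.40864562988281)
scene 48 ((0.529613733291626, 0.30240708589553833), (0.1486503928899765, 0.14165902137756348), 88.58121490478516)
scene 54 ((0.5296449661254883, 0.3024196922779083), (0.14992696046829224, 0.14251501858234406), 88.40259552001953)
```

```bash
python3 - <<'E'
from h import *
z=.2+float(np.loadtxt("zg.txt"))-.053
arm.line_to([.5273,.3027,z],.05,ori=down(-.021));arm.pause(.5);stat("final")
print(ticket.finish_job())
E
```

```text
final t 29.75 p [0.5273 0.3027 0.2829] F [ 0.2 -0.2 -0.9] op 0.082 ff 58.4
the job is handed in; nothing more can be done
None
```

I handed the job in at about 30 s: the pin is home in the white parking block, the flap stands open past upright, the blank is still in its slot, and the filter plate is held upright in front of the lens; the judge's verdict isn't known.

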